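# Load a plate carrier under the spring clip of a sample stage

### The job

Load the glass-plate carrier into the sample stage: hold the spring clip's long thumb bar down with one fingertip so that the clip's nose lifts, and while it is held, push the carrier by its upright tab with the other fingertip, beneath the nose and fully home against the end stop. Only when it is home, let the clip down so that its nose clamps the carrier, and leave everything clear. Press and push only, lift nothing; the nose must not come down on the carrier on the way in, and the bottle, tweezers and can beside the stage stay where they are.

Things in the scene. Friction and masses are not known exactly. Their poses are not given: they have to be found in the camera images.
- stage: sample stage, bolted down: aluminium plate 120 x 118 mm, 14 mm thick. Origin: at table height on the centre line of the carrier's track; +x = the way the carrier is pushed, +y = towards the spring clip, z up. Track: floor 14 mm above the table, 57 mm wide, between a lipped guide rail (y -24 to -39 mm, top 24.5 mm) and a low one (y +28 to +32 mm, top 19 mm, x -80 to -2 mm)
- end_stop (a point): middle of the end stop's face at the track's floor, stage x = +20 mm, y = 0; the stop is 9 mm high. The carrier's front edge touches it when fully home
- clip (a joint): spring clip, a steel rocker. Angle in rad: 0 = at rest, nose 2 mm above the track's floor, blocking the way; grows as the thumb bar is pressed down; from 0.32 the carrier passes under the nose; 0.62 = hard stop, nose 11 mm above the floor. At the bar's middle about 3 N to start, 6 to 8 N when fully down; springs back when let go; about 0.30 when it rests on the carrier
- clip_nose (a point): lower edge of the clip's nose, middle. The nose is 14 mm wide (stage x = +2 to +16 mm) and reaches over the +y edge of the track (y about +18 to +24 mm)
- clip_pin (a point): middle of the clip's hinge pin, which lies along the stage's x at y = +36 mm, 26 mm above the table; its two bracket ears stand at stage x = -60 and +20 mm, 11 mm deep in y, top 31.5 mm above the table
- clip_bar (a point): upper face of the clip's thumb bar, 22 mm out (+y) from the pin, half way along. The bar: flat steel strip 94 mm long (stage x -76 to +18 mm), 8 to 34 mm out from the pin (y +44 to +70 mm). This point is about 36 mm above the table at rest, 27.5 mm at 0.42 rad (bar level), 26 mm at 0.5 rad, 23 mm at the hard stop. A fingertip may slide along the bar
- carrier: loose plate carrier, about 90 g: dark metal frame 46 mm (x) x 54 mm (y) x 6 mm thick with a 40 mm square of glass in it, lying flat in the track before the nose, sliding easily. Origin: centre of its underside; axes as the stage's. Fully home its origin is at stage x = -3 mm; at the start at x = -27 to -35 mm
- carrier_tab (a point): top middle of the rear face of the carrier's tab, an upright plate 3 mm thick and 36 mm wide on the carrier's rear (-x) edge; its rear face is flush with that edge, 23 mm behind the carrier's origin; its top is 28 mm above the carrier's underside (42 mm above the table)
- bottle: small amber dropper bottle with black cap, 27 mm diameter, 65 mm high, loose beside the stage; origin at the centre of its underside. To be left alone
- tweezers: steel tweezers, 15 x 120 x 10 mm, lying loose; origin at the centre of the underside, length along y. To be left alone
- can: objective can with black screw top, 37 mm diameter, 46 mm high, loose beside the stage; origin at the centre of its underside. To be left alone
Things that resemble listed ones, but are neither listed nor needed, are in the scene too. What is shaped like the carrier but pink is not meant.

How it is judged (in metres and radians):
On the way, in this order (a step that is already met when the one before it is completed fails the run):
1. the clip is held down, its nose up, while the carrier is still in front of it (value of joint clip above 0.32 rad and x of carrier in the frame of stage below -0.0185 m), for 0.1 s.
2. the carrier is fully home against the stop, the clip still held down (value of joint clip above 0.315 rad and x of carrier in the frame of stage above -0.005 m), for 0.1 s.
At the end, for the whole second after the job is handed in: The carrier lies flat and at rest in the track, within 2.5 mm of fully home against the end stop, and the clip's nose rests on it (clip angle 0.26 to 0.335 rad), with nothing touching them (x of carrier in the frame of stage above -0.0055 m and y of carrier in the frame of stage between -0.003 and 0.003 m and z of carrier in the frame of stage below 0.0155 m and angle between the x axis of carrier and the x axis of stage, either way round below 0.06 rad and angle between carrier's own z axis and vertical below 0.04 rad and linear speed of carrier below 0.01 m/s and value of joint clip between 0.26 and 0.335 rad).
It fails at once if the clip's nose was let down on the carrier before it was home (value of joint clip below 0.31 rad and x of carrier in the frame of stage between -0.016 and -0.006 m).
It fails at once if the carrier was lifted or tipped out of its track (z of carrier in the frame of stage above 0.021 m or angle between carrier's own z axis and vertical above 0.2 rad).
It fails at once if the bottle, the tweezers or the can was moved (distance of any of bottle, tweezers, can from where it was at the start of the episode above 0.015 m).
It also fails if it takes over 42 s, if anything falls off the work surface, if the arm or the gripper's body presses on something with over 40 N, if the wrist force passes 120 N, or if a joint passes its speed limit or range.

### The arm

A 6-joint arm with a two-finger parallel gripper is mounted at the origin on a cart in front of the work surface, level with it; the furniture and walls round the work are solid. World frame = base frame: x ahead of the robot, y to its left, z up, the work surface at z = 0. Lengths are in mm, angles in rad, forces in N, time in s.
With the tool pointing down it reaches from about 350 to 725 mm from the base axis. Payload 6 kg.
Tool frame: the origin (TCP) lies at the centre of the arm's flange, where the gripper is bolted on; the fingertips stand 173 mm ahead of it and the grasp point (between the pads) lies 155 mm ahead of it; z points along the fingers, y is the line along which they close (so a half turn about z gives the same grasp; the last joint's range is limited). The gripper opens to 85 mm and grips with 20 to 120 N. Pads are 22 mm wide; open, the fingers measure 114 mm over their backs; the gripper's body (76 mm by 85 mm) begins 54 mm behind the grasp point. The pads swing forward as they close: fully open they stand 13 mm farther back than shut.
Start: joints at [-0.912, 0.04, 0.085, 0, -1.615, -0.334], TCP at [191.491, -568.617, 404.661] pointing down, gripper open.
Joint ranges: [-2.56, 2.56], [-1.29, 2.01], [-1.08, 1.49], [-3.29, 1.98], [-2.81, -0.18], [-2.99, 2.99]. Speed limits (rad/s): [2.57, 2.57, 3.01, 3.14, 3.14, 3.14].

### API

Orientations are given as [roll, pitch, yaw] about the fixed x, y, z axes, in that order (R = Rz(yaw) Ry(pitch) Rx(roll)).
In Python, from rig import r, set_gripper, read_camera, order gives the robot as it stands. Calls block until the motion is done:
- r.move_ptp(position, orientation): joint-space move of the TCP to a pose.
- r.move_straight(position, orientation=None, vel=150, max_force=None): straight line of the TCP; orientation=None keeps the orientation; vel is the mean speed in mm/s. With max_force (N) it stops when the force on the tool has changed by that much, and returns True; else False.
- r.move_j(angles): joint-space move.
- set_gripper(opening): finger opening in mm; the grip force is fixed at half the most; returns when the fingers have stopped.
- r.dwell(seconds).
- r.solve_ik(position, orientation): joint angles nearest the present ones, or None.
- r.read_state(): the state.
- read_camera(name): name is "side" or "top"; returns a dict with "pixels" (400x640x3 uint8, blue, green, red), "mtx" (3x3 intrinsics, pixels), "rvec" (rotation vector, rad) and "tvec" (3), from world to camera coordinates, as OpenCV has them. Camera axes: x right, y down, z forward; pixel columns grow to the right and rows downward; lengths in mm; the calibration is good to about 2 mm. A picture is of the moment at which its call begins. There is no depth.
A pose or a line that the arm cannot do raises r.MotionError and nothing moves.
- order.hand_in(): hands the job in; it is judged then, once.
The state is a dict: "time_s": time; "joint_positions": joint angles; "joint_velocities": joint speeds; "effort": joint torques, N m; "tool_pos": TCP position; "eef_rot": TCP orientation; "contact_force": force on the tool from outside, world axes, zero at the start; "torque": the same for the moment, N m; "opening": finger opening in mm; "finger_force": force on a finger pad.
Only numpy, scipy, OpenCV 4.12 (cv2) and the standard library are available. Lean on these libraries where they do the work, as an engineer would, in place of code of your own. Each camera call takes 0.05 s, during which the arm holds its last target. There are 200 camera calls.

## Working session

There is one attempt and no reset: what is moved stays moved. The work goes in short steps, each a Python script; the robot and the scene stay as the last script left them, time stands still between calls to the robot, and variables do not carry over. Pictures are saved under pics/ and viewed, at most 10 in all, crops included, and the job is handed in when it is done.

```bash
ls; mkdir -p pics; python3 - <<'E'
from rig import r,read_camera
import cv2,pickle
for n in("side","top"):
    c=read_camera(n);pickle.dump(c,open(n+".pkl","wb"));cv2.imwrite(f"pics/{n}0.png",c["pixels"]);print(n,c["mtx"],c["rvec"],c["tvec"])
print(r.read_state())
E
```

```text
pics
side [[472.9339899    0.         320.42576948]
 [  0.         472.9339899  192.99576173]
 [  0.           0.           1.        ]] [ 2.22632007 -0.17640527  0.06492318] [-539.93163755   91.49901147  823.73360873]
top [[401.67718336   0.         323.63403867]
 [  0.         401.67718336 206.55239335]
 [  0.           0.           1.        ]] [ 2.11933168 -2.10439827  0.21522873] [-12.16774112 529.62381483 818.44308741]
{'time_s': 0.1, 'joint_positions': array([-9.12299914e-01,  4.07611673e-02,  8.39198696e-02, -4.12569497e-04,
       -1.61547909e+00, -3.33699494e-01]), 'joint_velocities': array([-3.61533778e-04, -4.75174948e-05,  1.55240615e-03,  7.75730546e-04,
        1.73357318e-03,  5.71380686e-04]), 'effort': array([-6.78963581e-03, -3.69352949e+01,  3.48278260e+01,  6.95180699e+00,
       -4.67157210e-03, -1.18533569e-05]), 'tool_pos': array([ 191.55750972, -568.58599214,  403.7773775 ]), 'eef_rot': array([ 3.14001766e+00, -1.09744153e-04, -2.81677753e+00]), 'contact_force': array([-0.39109641, -0.00311132,  0.16237672]), 'torque': array([-0.01228079,  0.0157673 , -0.00774055]), 'finger_force': 0.0, 'opening': 85.39780296299311}
```

View pics/side0.png

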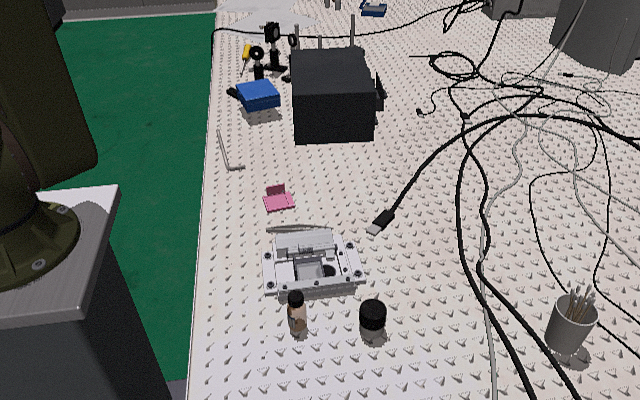

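View pics/top0.png

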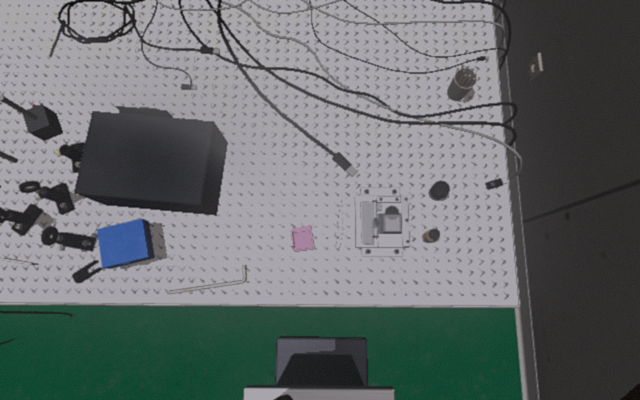

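The side view shows the stage at about (315,265), the bottle at (298,312), the can at (373,318) and the tweezers at (300,229). In the top view the stage is at about (383,225). I'll enlarge both.

```bash
python3 - <<'E'
import cv2
s=cv2.imread("pics/side0.png");t=cv2.imread("pics/top0.png")
cv2.imwrite("pics/s1.png",cv2.resize(s[220:305,255:375],None,fx=6.5,fy=6.5,interpolation=cv2.INTER_CUBIC))
cv2.imwrite("pics/t1.png",cv2.resize(t[183:263,335:445],None,fx=7,fy=7,interpolation=cv2.INTER_CUBIC))
E
```

```text
(no output)
```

View pics/s1.png

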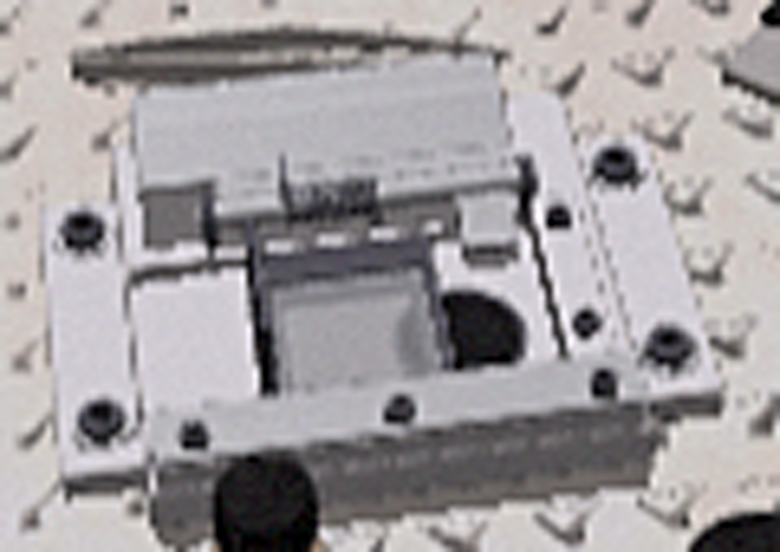

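View pics/t1.png

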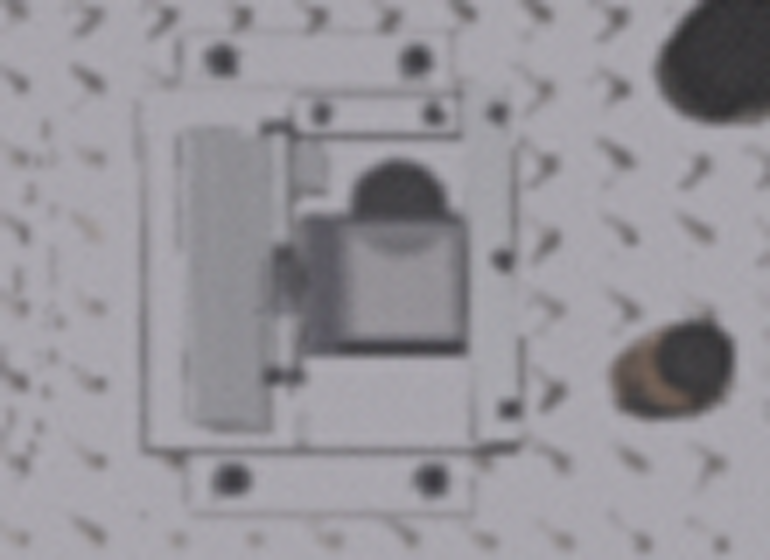

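Stage axes run roughly along the world axes (+x is up in the top picture). In the side crop the bar corners are at (135,95), (495,58), (525,162) and (142,190). In the top crop they are at (183,128), (270,128), (190,425) and (270,430). Tab rear edge is at about y=352, and carrier front at about y=215. Next I'll fit the stage pose.

```bash
cat > fit.py <<'E'
import pickle,numpy as np,cv2
from scipy.optimize import least_squares
C={n:pickle.load(open(n+".pkl","rb")) for n in("side","top")}
def proj(n,P):
    c=C[n];return cv2.projectPoints(np.float64(P).reshape(-1,1,3),c["rvec"],c["tvec"],c["mtx"],None)[0].reshape(-1,2)
sp=lambda u,v:(u/6.5+255-.42,v/6.5+220-.42)
tp=lambda u,v:(u/7+335-.43,v/7+183-.43)
def W(p,q):
    c,s=np.cos(p[2]),np.sin(p[2]);q=np.float64(q)
    return np.c_[p[0]+c*q[:,0]-s*q[:,1],p[1]+s*q[:,0]+c*q[:,1],q[:,2]+p[3]]
bar=[(-76,67,41),(18,67,41),(18,43.3,30.3),(-76,43.3,30.3)]
S=np.array([sp(135,95),sp(495,58),sp(525,162),sp(142,190)])
T=np.array([tp(190,425),tp(183,128),tp(270,128),tp(270,430)])
E
python3 - <<'E'
from fit import *
for n in C:
    R=cv2.Rodrigues(C[n]["rvec"])[0];print(n,-R.T@C[n]["tvec"].ravel())
Ps={n:np.c_[C[n]["mtx"]]@np.c_[cv2.Rodrigues(C[n]["rvec"])[0],C[n]["tvec"].reshape(3)] for n in C}
X=cv2.triangulatePoints(Ps["side"],Ps["top"],S.T,T.T);print((X[:3]/X[3]).T.round(1))
for fr in(0,1):
  f=lambda p:np.r_[proj("side",W(np.r_[p[:3],p[3]*fr],bar))-S,proj("top",W(np.r_[p[:3],p[3]*fr],bar))-T].ravel()
  o=least_squares(f,[500,-180,0,0]);p=o.x;print(p.round(3),f(p).reshape(-1,2).round(1).tolist())
p[3]*=fr
# crop pixel predictions
inv={"side":lambda a:((a-[255,220]+.42)*6.5).round(0).tolist(),"top":lambda a:((a-[335,183]+.43)*7).round(0).tolist()}
for nm,q in dict(stopL=(20,28,23),stopR=(20,-24,23),ear60=(-60,36,31.5),ear20=(20,36,31.5),tab27L=(-50,18,42),tab35L=(-58,18,42),tab27R=(-50,-18,42),tab35R=(-58,-18,42),front27=(-4,15,20),front35=(-12,15,20),low=(-80,28,19),railtop=(-60,-24,24.5),).items():
    print(nm,{n:inv[n](proj(n,W(p,[q])))[0] for n in C})
E
```

```text
side [ 453.51146968 -669.21893058  570.00760547]
top [351.34613776 -11.32683659 909.35478266]
[[ 455.5  -91.4   39.3]
 [ 549.   -90.7   37.4]
 [ 551.6 -119.5   27.5]
 [ 454.8 -117.2   31.1]]
[ 5.30871e+02 -1.61097e+02 -1.60000e-02  0.00000e+00] [[-1.2, 0.2], [0.1, 0.1], [-2.3, -1.4], [-0.9, 0.4], [0.6, -1.9], [1.8, -1.7], [-0.5, -0.4], [-0.4, -1.8]]
[ 5.31041e+02 -1.60362e+02 -1.60000e-02 -1.70000e+00] [[-1.1, 0.7], [0.1, 0.5], [-2.3, -1.0], [-0.8, 0.8], [0.2, -1.9], [1.4, -1.6], [-0.9, -0.3], [-0.9, -1.8]]
stopL {'side': [527.0, 218.0], 'top': [308.0, 126.0]}
stopR {'side': [563.0, 374.0], 'top': [469.0, 129.0]}
ear60 {'side': [203.0, 206.0], 'top': [288.0, 367.0]}
ear20 {'side': [522.0, 171.0], 'top': [287.0, 119.0]}
tab27L {'side': [248.0, 223.0], 'top': [349.0, 332.0]}
tab35L {'side': [214.0, 226.0], 'top': [350.0, 357.0]}
tab27R {'side': [261.0, 333.0], 'top': [465.0, 335.0]}
tab35R {'side': [227.0, 336.0], 'top': [465.0, 360.0]}
front27 {'side': [440.0, 275.0], 'top': [348.0, 201.0]}
front35 {'side': [407.0, 278.0], 'top': [348.0, 225.0]}
low {'side': [128.0, 273.0], 'top': [308.0, 435.0]}
railtop {'side': [225.0, 408.0], 'top': [474.0, 374.0]}
```

```bash
python3 - <<'E'
from rig import r,read_camera,set_gripper
import cv2,numpy as np
p=[459,-131,300]
best=min(((abs(j[5]),y) for y in(-.012,np.pi-.012,-np.pi-.012) if (j:=r.solve_ik(p,[np.pi,0,y])) is not None));print(best)
o=[np.pi,0,best[1]]
r.move_ptp(p,o);set_gripper(44);r.move_straight([459,-131,232],vel=120)
s=r.read_state();print(s["time_s"],s["tool_pos"],s["eef_rot"],s["opening"],s["contact_force"])
a=read_camera("side")["pixels"][180:305,245:385];b=read_camera("top")["pixels"][175:265,335:435]
a=cv2.resize(a,(420,375),interpolation=cv2.INTER_CUBIC);b=cv2.resize(b,(375,338),interpolation=cv2.INTER_CUBIC)
m=np.zeros((375,795,3),np.uint8);m[:,:420]=a;m[:338,420:]=b;cv2.imwrite("pics/m2.png",m)
E
```

```text
(np.float64(1.4125261295751326), -0.012)
3.1917 [ 459.30079896 -131.05191467  232.82245063] [ 3.14113854e+00 -1.07408631e-03 -1.18600926e-02] 43.849114478487905 [ 0.51315893 -0.71376806  0.42147445]
```

View pics/m2.png

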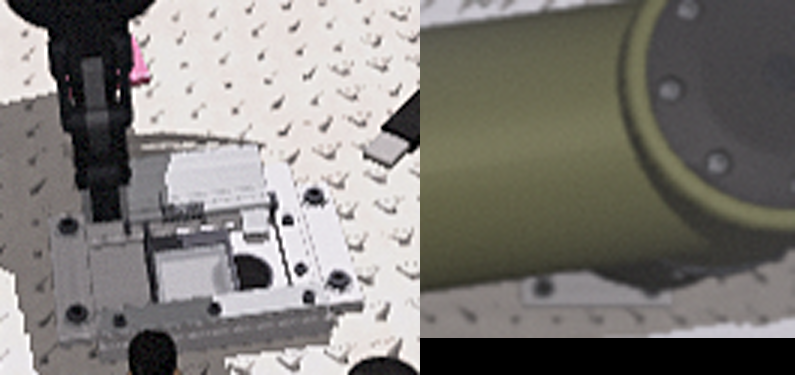

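The near fingertip's lower end is at montage (90–122, 220), which is side pixel (275–286, 253). The tab's dark edge is at montage (148,235), side pixel (294,258). I'll check the gap, then press.

```bash
python3 - <<'E'
from fit import *
for z in(60,68):
  print(z,proj("side",[(448,-161+7,z),(470,-161+7,z),(448,-168,z),(470,-168,z)]).round(1).tolist())
for x in(474,478,482): print(x,proj("side",[(x,-143,42),(x,-179,42),(x,-179,20)]).round(1).tolist())
E
python3 - <<'E'
from rig import r
z0=r.read_state()["tool_pos"]
print(r.move_straight([459,-131,195],vel=20,max_force=14))
s=r.read_state();print(s["time_s"],s["tool_pos"],s["contact_force"],s["torque"])
E
```

```text
60 [[270.9, 253.0], [285.4, 251.3], [271.6, 259.6], [286.3, 257.9]]
68 [[270.5, 249.2], [285.1, 247.5], [271.1, 255.8], [286.0, 254.1]]
474 [[288.0, 254.3], [290.3, 271.2], [291.1, 281.1]]
478 [[290.6, 254.0], [293.0, 270.9], [293.7, 280.8]]
482 [[293.1, 253.7], [295.6, 270.6], [296.3, 280.5]]
False
5.2917 [ 459.40883975 -130.5135292   196.33479271] [-4.3297968   4.74130864  9.80096486] [2.025961   1.22579571 0.12743595]
```

```bash
python3 - <<'E'
from rig import r,read_camera
import cv2,numpy as np
for z in (193,191,189,187):
    h=r.move_straight([459,-131,z],vel=10,max_force=12)
    s=r.read_state();print(h,s["time_s"],s["tool_pos"].round(1),s["contact_force"].round(1),s["torque"].round(2))
    if h or s["contact_force"][2]>16: break
a=read_camera("side")["pixels"][200:300,250:380]
cv2.imwrite("pics/m3.png",cv2.resize(a,(780,600),interpolation=cv2.INTER_CUBIC))
E
```

```text
False 5.6417 [ 459.5 -130.5  195. ] [-6.1  5.9 12.8] [2.17 2.   0.16]
True 5.9 [ 459.5 -130.3  195.2] [-5.6  3.5 10.1] [1.5  1.75 0.1 ]
```

View pics/m3.png

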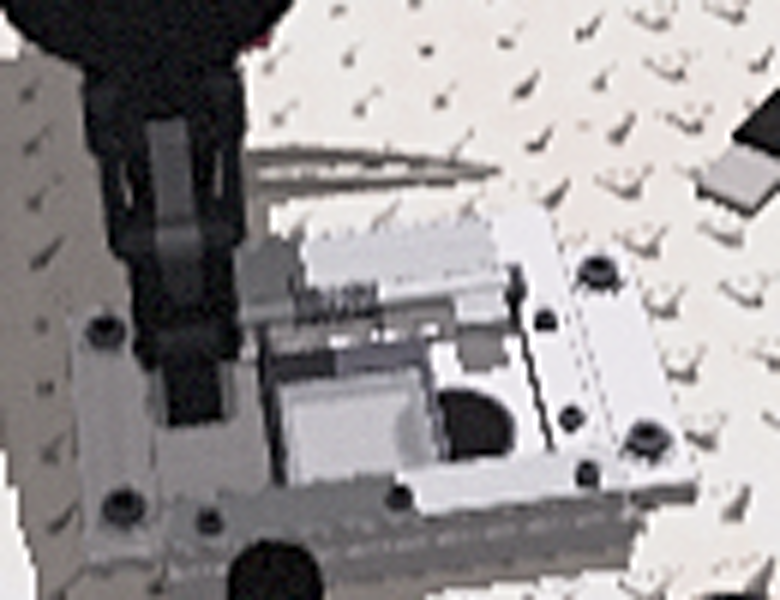

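The bar is now about level: its far right corner is at (490,208), down about 6 px, which gives a clip angle of about 0.5 rad. The nose at (480,340) is raised, and the tab finger stands behind the tab at (270,400) with a small gap. I'll push now.

```bash
python3 - <<'E'
from rig import r,read_camera
import cv2,numpy as np
r.move_straight([459,-131,194.3],vel=10); r.dwell(.2)
def st(h=None):
    s=r.read_state();print(h,round(s["time_s"],2),s["tool_pos"].round(1),s["contact_force"].round(1));return s
st()
for x in (466,472,478,484,488,491,494,497,500,503):
    h=r.move_straight([x,-131-.012*(x-459),194.3],vel=20,max_force=12)
    st(h)
    if h: break
a=read_camera("side")["pixels"][200:300,250:380]
cv2.imwrite("pics/m4.png",cv2.resize(a,(780,600),interpolation=cv2.INTER_CUBIC))
E
```

```text
None 6.4 [ 459.3 -130.6  195.6] [-3.8  4.9  9.7]
False 6.9 [ 465.7 -131.1  195.4] [-8.1  3.6 11.1]
False 7.35 [ 471.6 -131.2  195.5] [-8.5  1.6 11.9]
False 7.8 [ 477.7 -131.4  195.5] [-8.2  2.7 11. ]
False 8.25 [ 483.6 -131.5  195.6] [-9.7  2.6 12.5]
False 8.6 [ 487.6 -131.5  195.7] [-8.8  1.9 13. ]
False 8.9 [ 490.6 -131.5  195.7] [-9.1  2.  12.8]
False 9.2 [ 493.2 -131.6  195.7] [-11.5   2.7  15. ]
True 9.41 [ 494.6 -131.7  196.4] [-5.2  2.4 11.2]
```

View pics/m4.png

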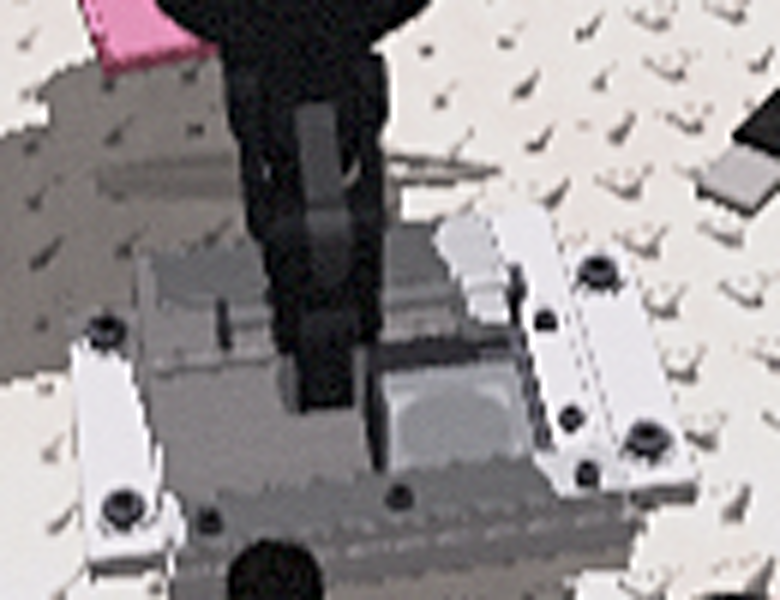

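The carrier's front edge is now at the stop line, about (530,380), and the nose is above it. I'll push once more to confirm, then back off and lift.

```bash
python3 - <<'E'
from rig import r,read_camera
import cv2,numpy as np
def st(h=None):
    s=r.read_state();print(h,round(s["time_s"],2),s["tool_pos"].round(1),s["contact_force"].round(1));return s
st()
h=r.move_straight([500,-131.5,194.3],vel=12,max_force=20);st(h)
r.dwell(.3);s=st()
x=s["tool_pos"][0]
r.move_straight([x-5,-131.5,194.5],vel=20);st()
r.move_straight([x-6,-131.5,235],vel=40)
r.move_straight([x-6,-131.5,330],vel=150)
j=r.read_state()["joint_positions"].copy();j[0]-=.7;r.move_j(j);st()
a=read_camera("side")["pixels"][220:305,255:375];b=read_camera("top")["pixels"][183:263,335:445]
a=cv2.resize(a,(400,283),interpolation=cv2.INTER_CUBIC);b=cv2.resize(b,(395,287),interpolation=cv2.INTER_CUBIC)
m=np.zeros((290,795,3),np.uint8);m[:283,:400]=a;m[:287,400:]=b;cv2.imwrite("pics/m5.png",m)
E
```

```text
None 9.46 [ 494.6 -131.7  196.5] [-6.4  3.2 10.7]
True 9.82 [ 495.9 -131.7  196.5] [-4.5  3.5 10. ]
None 10.12 [ 495.9 -131.6  196.8] [-4.8  2.7 10.1]
None 10.51 [ 493.2 -131.4  198.1] [4.4 1.  9.1]
None 13.76 [ 290.5 -415.5  328.5] [-0.4 -0.1 -0.3]
```

View pics/m5.png

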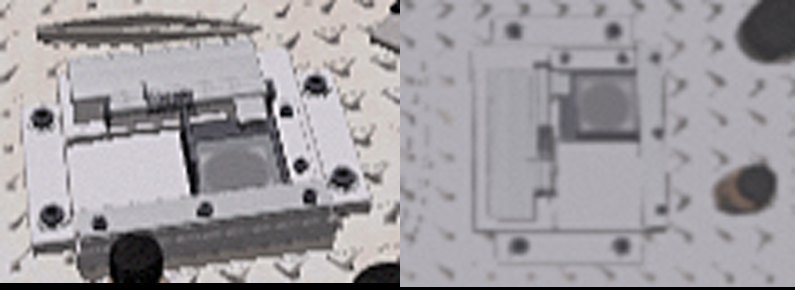

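The carrier lies against the end stop (top view, front edge at y≈70, no gap). The nose rests on it at side (240,118), and the bottle, can and tweezers are unmoved.

```bash
python3 -c "
from rig import order;print(order.hand_in())"
```

```text
the job is handed in; nothing more can be done
None
```

I pushed the carrier home against the end stop with the clip held down, let the nose down onto it, moved the arm clear and handed the job in; my last pictures looked right, but hand-in gave no verdict.

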